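# Catch the nuts from the gravity feeder

### The job

Two big hex nuts wait on the sloping chute of the parts feeder behind its lift gate. Take the square catch cup (not the round one) by its upright grip, hold it off the bench under the chute's lip and raise its rim against the gate's broad foot plate, so that the gate lifts and both nuts slide into the cup. Then set the cup down upright on the bench with both nuts in it and let go.

Things in the scene. Friction and masses are not known exactly. Their poses are not given: they have to be found in the camera images.
- cup_grip (a point): Square catch cup (0.25 kg): centre of its upright grip post, 30 x 28 mm (x, y), 82 tall, 45 mm above the underside. The cup, an open steel box 106 x 106 mm, 60 high, wall 3, floor 4, has its mouth's centre 105 mm from the post along the point's +x; rim 15 mm above the point; 37 mm gap from post to cup wall; z up. A round cup with the same post stands nearby; the two may swap places.
- feeder: Fixed chute on thin legs (x over 60 mm). Origin on the bench below the lip; nuts leave towards -x; z up. Lip 185 mm up; floor rises to +x at 38 degrees. The gate across the lip slides straight up 50 mm to a stop and falls back (100 g). Its foot plate below the chute (x -7 to 45 mm, 150 wide across y, underside 120 mm up when shut) is pushed up to lift it; 30 to 45 mm of lift frees both nuts.
- nut_a: The lower of two alike steel hex nuts, 30 mm across flats, 18 thick, about 55 g, behind the gate. Origin at its centre, z along its bore. Once free the nuts fall 5 to 65 mm in front of the lip (feeder x -5 to -65 mm), within 25 mm of feeder y = 0: a mouth centred 35 mm in front of the lip catches both, its far rim then being under the foot plate.
- nut_b: The upper nut, alike, lying on the chute behind the lower one. Origin at its centre, z along its bore.
Not all that is in view belongs to the job. Leave any blue look-alike of the part that bears cup_grip alone.

How it is judged (in metres and radians):
On the way:
1. both nuts lie in the square cup while it is held off the bench (x of nut_a in the frame of cup_grip between 0.055 and 0.155 m and y of nut_a in the frame of cup_grip between -0.05 and 0.05 m and z of nut_a in the frame of cup_grip between -0.045 and 0.015 m and x of nut_b in the frame of cup_grip between 0.055 and 0.155 m and y of nut_b in the frame of cup_grip between -0.05 and 0.05 m and z of nut_b in the frame of cup_grip between -0.045 and 0.015 m and height (world z) of cup_grip above 0.065 m), for 0.2 s.
At the end, for the whole second after the job is handed in: The square cup stands upright on the bench (its grip centre below 55 mm, tilt under 10 degrees), released, with both nuts lying at rest inside it; both nuts came to lie in it while it was held at least 20 mm off the bench (x of nut_a in the frame of cup_grip between 0.055 and 0.155 m and y of nut_a in the frame of cup_grip between -0.05 and 0.05 m and z of nut_a in the frame of cup_grip between -0.045 and 0.015 m and x of nut_b in the frame of cup_grip between 0.055 and 0.155 m and y of nut_b in the frame of cup_grip between -0.05 and 0.05 m and z of nut_b in the frame of cup_grip between -0.045 and 0.015 m and height (world z) of cup_grip below 0.055 m and angle between cup_grip's own z axis and vertical below 0.17 rad and linear speed of each of nut_a, nut_b below 0.03 m/s and height (world z) of each of nut_a, nut_b below 0.06 m); the robot touches nothing.
It also fails if it takes over 51 s, if anything falls off the work surface, if the arm or the gripper's body presses on something with over 40 N, if the wrist force passes 120 N, or if a joint passes its speed limit or range.

### The arm

A 6-joint arm with a two-finger parallel gripper is mounted at the origin on the work surface. World frame = base frame: x ahead of the robot, y to its left, z up, the work surface at z = 0. Lengths are in mm, angles in degrees, forces in N, time in s.
With the tool pointing down it reaches from about 350 to 850 mm from the base axis. Payload 8.1 kg.
Tool frame: the origin (TCP) lies on the centre line of the jaws, within the pads' length; the fingertips stand 11 mm ahead of it and the grasp point (between the pads) lies 8 mm behind it; z points along the fingers, y is the direction in which the jaws open and shut (so a half turn about z gives the same grasp; the last joint's range is limited). The gripper opens to 85 mm and grips with 20 to 120 N. Pads are 22 mm wide; open, the fingers measure 114 mm over their backs; the gripper's body (76 mm by 85 mm) begins 54 mm behind the grasp point. The pads swing forward as they close: fully open they stand 13 mm farther back than shut.
Start: joints at [-72.731, 7.471, 85.268, -0, 87.261, -4.893], TCP at [226.356, -555.669, 242.292] pointing down, gripper open.
Joint ranges: [-169.43, 169.43], [-51.17, 129.36], [1.28, 143.12], [-76.62, 256.62], [0, 156.53], [-152.29, 152.29]. Speed limits (degrees/s): [136.94, 136.94, 159.86, 180, 180, 180].

### API

Orientations are given as [roll, pitch, yaw] about the fixed x, y, z axes, in that order (R = Rz(yaw) Ry(pitch) Rx(roll)).
In Python, from bench import telemetry, viewer, r gives the robot as it stands.
- The arm moves only by the shell command python3 -m inch 'ROWS' [FORCE]. ROWS is JSON, a list of rows, each a list of 3 entries, a list of its own where there are three numbers: the shift along the tool's x, y, z in cm, then the turn, a rotation vector about the tool's x, y, z in rad, then the opening, from 0 (shut) to 1 (fully open). A call has 1 to 20 rows; each row is the pose to reach, as a shift and turn from the pose commanded when the call began, along the tool's axes at that moment; what a row does not reach only later rows make up. A row lasts 1/10 s, in which the tool goes at most 50 mm and 8.59 degrees, less where a joint would pass 70% of its speed; a pose out of reach is approached as far as the arm can. A call with a gripper value outside its range is refused whole. The fingers move at their own pace and stop on an object; FORCE is the grip in N (left out, the last holds). Time passes only in rows, so rows that repeat a pose let the fingers close. It gives the time, the measured TCP pose, the force and the opening at its end, in the units of the state.
- telemetry.sense(): the state, without advancing time (a new reading comes with each control period).
- viewer.snapshot(name): name is "scene" or "top" or "wrist"; returns the picture (420x560x3 uint8, red, green, blue); there is no depth.
- viewer.camera_model(name): a dict with "fx", "fy", "cx", "cy" (pixels), "cam_to_world" (4x4, takes a point from camera to world coordinates); the wrist camera has in their place "mount" (4x4, takes a point from camera to tool coordinates, whose origin is the TCP and whose axes are the flange's). Camera axes: x right, y down, z forward; pixel columns grow to the right and rows downward; lengths in mm; the calibration is good to about 2 mm. A picture is of the moment at which its call begins: read the wrist's pose just before it. camera_model takes no time and is no camera call.
- r.hand_in(): hands the job in, once; it reports no verdict.
The state is a dict: "time": time; "joint_pos": joint angles; "qd": joint speeds; "joint_efforts": joint torques, N m; "tool_pos": TCP position; "tcp_rot": TCP orientation; "ft_force": force on the tool from outside, world axes, zero at the start; "wrist_torque": the same for the moment, N m; "finger_gap": finger opening in mm.
Only numpy, scipy, OpenCV 4.12 (cv2) and the standard library are available. Lean on these libraries where they do the work, as an engineer would, in place of code of your own. Each camera call takes 0.05 s, during which the arm holds its last target.

## Working session

There is one attempt and no reset: what is moved stays moved. The work goes in short steps, Python scripts to look and compute and a shell command to move; the robot and the scene stay as the last step left them, time stands still between calls to the robot, and variables do not carry over. Pictures are saved under pics/ and viewed, and the job is handed in when it is done.

```bash
ls; mkdir -p pics
python3 - <<'E'
from bench import telemetry, viewer, r
import cv2, json
print(telemetry.sense())
for n in ["scene","top","wrist"]:
    im=viewer.snapshot(n); cv2.imwrite(f"pics/{n}0.png",im[:,:,::-1]); print(n,viewer.camera_model(n))
E
```

```text
pics
{'time': 0.0, 'joint_pos': array([-7.27319754e+01,  7.51424332e+00,  8.53304965e+01,  9.49225533e-04,
        8.72627381e+01, -4.89451198e+00]), 'qd': array([ 0.00371956,  0.00351267,  0.04567409,  0.0568388 , -0.03775208,
        0.01859376]), 'joint_efforts': array([-1.41755936e-03, -5.69393528e+01, -5.00554347e+01, -2.27512505e-04,
        1.48650329e-02,  3.48038918e-05]), 'tool_pos': array([ 226.19127785, -555.14454027,  241.24177893]), 'tcp_rot': array([-1.79892995e+02, -1.01147675e-02,  2.21624809e+01]), 'ft_force': array([-0.97618431, -0.10428673, -0.56000476]), 'wrist_torque': array([ 0.01211564, -0.03349788, -0.00461645]), 'finger_gap': 85.54420655445735}
scene {'fx': 436.8047650232272, 'fy': 436.8047650232272, 'cx': 281.17055427282656, 'cy': 205.64300933989668, 'cam_to_world': array([[-7.78288033e-01,  5.54512354e-01, -2.94590879e-01,
         9.12045070e+02],
       [ 6.27886601e-01,  6.83471297e-01, -3.72324324e-01,
         4.55859100e+02],
       [-5.11402687e-03, -4.74745232e-01, -8.80108409e-01,
         1.23182592e+03],
       [ 0.00000000e+00,  0.00000000e+00,
[... 268 characters left out ...]
36466e-01,  2.52656283e-02,  2.62350213e-02,
        -3.20721156e+01],
       [-2.99409988e-02, -1.59691232e-01, -9.86712849e-01,
         1.23022131e+03],
       [ 0.00000000e+00,  0.00000000e+00,  0.00000000e+00,
         1.00000000e+00]])}
wrist {'fx': 338.505702266106, 'fy': 338.505702266106, 'cx': 282.23408454469586, 'cy': 210.78134581391885, 'mount': array([[ 8.66486592e-04, -9.53839940e-01, -3.00314200e-01,
         7.81936911e+01],
       [ 9.99999398e-01,  6.24412920e-04,  9.02042220e-04,
         6.11458776e-01],
       [-6.72883830e-04, -3.00314801e-01,  9.53839907e-01,
        -1.30740562e+02],
       [ 0.00000000e+00,  0.00000000e+00,  0.00000000e+00,
         1.00000000e+00]])}
```

View pics/scene0.png

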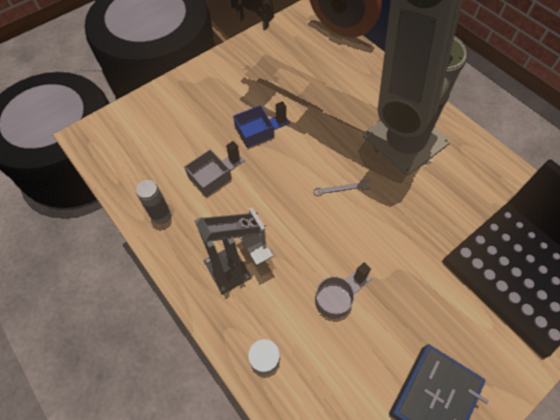

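View pics/top0.png

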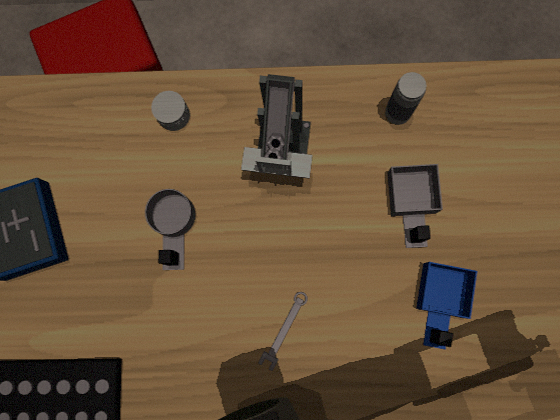

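View pics/wrist0.png

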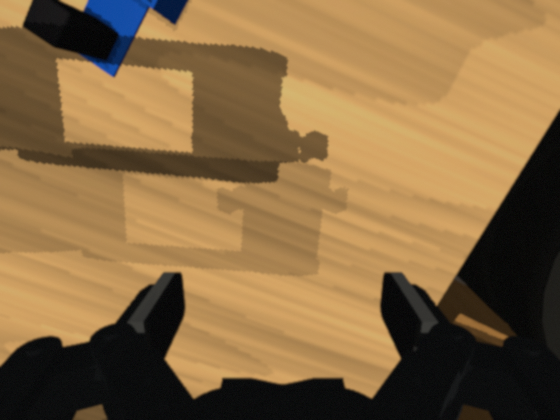

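The top view shows the square steel cup with its mouth at (413,190) and its post at (420,234). The feeder's lip is near (275,170), the round cup is at (170,215), and the blue decoy is at (445,290). I'll zoom in to get the corners.

Run:
```python
import cv2
im=cv2.imread("pics/top0.png")
a=cv2.resize(im[150:260,370:460],None,fx=5,fy=5,interpolation=cv2.INTER_CUBIC)
b=cv2.resize(im[65:205,225:330],None,fx=4,fy=4,interpolation=cv2.INTER_CUBIC)
cv2.imwrite("pics/t_cup.png",cv2.convertScaleAbs(a,alpha=1.8));cv2.imwrite("pics/t_fd.png",cv2.convertScaleAbs(b,alpha=1.8))
im=cv2.imread("pics/scene0.png")
c=cv2.resize(im[130:300,175:295],None,fx=3.5,fy=3.5,interpolation=cv2.INTER_CUBIC)
cv2.imwrite("pics/s_c.png",cv2.convertScaleAbs(c,alpha=1.5))
```

```text
(no output)
```

View pics/t_cup.png

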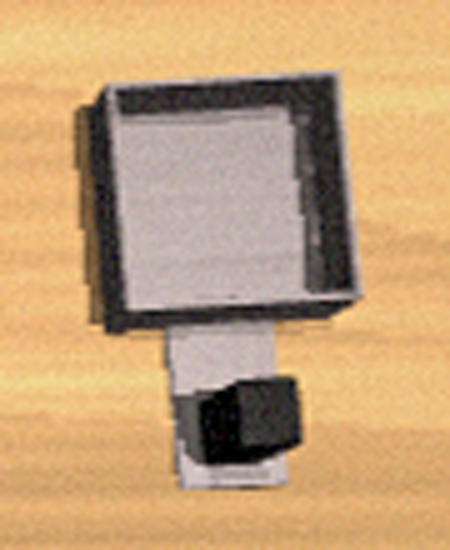

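View pics/t_fd.png

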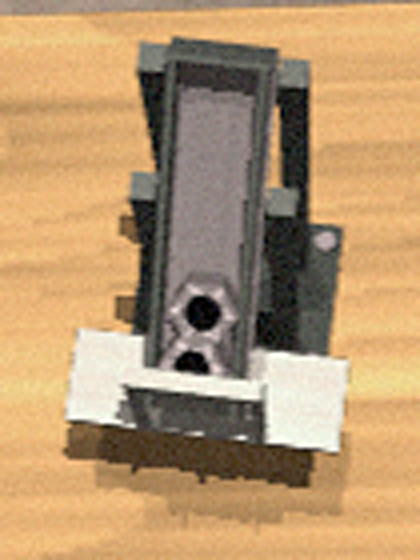

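View pics/s_c.png

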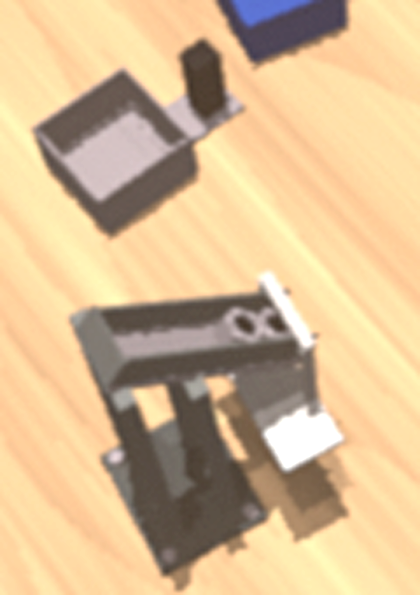

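```bash
cat > h.py <<'E'
import numpy as np
from bench import telemetry, viewer, r
def ray(M,uv,z,T=None):
    T=M["cam_to_world"] if T is None else T
    d=T[:3,:3]@np.array([(uv[0]-M["cx"])/M["fx"],(uv[1]-M["cy"])/M["fy"],1.])
    o=T[:3,3]; return o+d*(z-o[2])/d[2]
E
python3 - <<'E'
from h import *
M=viewer.camera_model("top");S=viewer.camera_model("scene")
t=lambda p,o,s,z,M=M:ray(M,(o[0]+(p[0]+.5)/s-.5,o[1]+(p[1]+.5)/s-.5),z)
print("rim top");R=[t(p,(370,150),5,60) for p in [(105,87),(338,73),(362,298),(127,310)]]
for p in R: print(p.round(1))
print("sides",[np.linalg.norm(R[i]-R[(i+1)%4]).round(1) for i in range(4)])
R=np.array(R); c=R.mean(0); d=(R[0]+R[1]-R[2]-R[3])/2; print("c",c,"yaw",np.degrees(np.arctan2(d[1],d[0])))
d2=(R[0]+R[3]-R[1]-R[2]); print("yaw b",np.degrees(np.arctan2(d2[1],d2[0]))-90)
# post top z=4..: 45+41=86
P=[t(p,(370,150),5,86) for p in [(244,384),(297,376),(301,440),(241,450)]]
print("post",[p.round(1) for p in P],np.mean(P,0))
F=np.array([t(p,(225,65),4,123) for p in [(78,328),(350,358),(340,450),(66,418)]])
print("foot",F.round(1),[np.linalg.norm(F[i]-F[(i+1)%4]).round(1) for i in range(4)])
d=F[0]-F[1]+F[3]-F[2]; print("foot y-axis yaw",np.degrees(np.arctan2(d[1],d[0])), F.mean(0))
print("scene rim")
for p in [(125,70),(197,150),(110,236),(35,130)]: print(t(p,(175,130),3.5,60,S).round(1))
print("post top scene",t((203,48),(175,130),3.5,86,S))
for p in [(300,408),(345,437),(290,475),(262,433)]: print("foot",t(p,(175,130),3.5,123,S).round(1))
E
```

```text
rim top
[ 668.4 -243.9   60. ]
[ 671.9 -349.7   60. ]
[ 567.9 -353.5   60. ]
[ 565.1 -248.3   60. ]
sides [np.float64(105.9), np.float64(104.1), np.float64(105.2), np.float64(103.4)]
c [ 618.33140805 -298.86452604   60.        ] yaw 2.2522011558178967
yaw b 1.7164286304264067
post [array([ 526.9, -292.6,   86. ]), array([ 529.9, -315.8,   86. ]), array([ 501.7, -315.7,   86. ]), array([ 498. , -289.5,   86. ])] [ 514.12845805 -303.41986237   86.        ]
foot [[707.7  84.2 123. ]
 [686.4 -64.2 123. ]
 [635.3 -57.3 123. ]
 [657.2  91.1 123. ]] [np.float64(149.8), np.float64(51.6), np.float64(150.0), np.float64(50.9)]
foot y-axis yaw 81.71086295985546 [671.65465849  13.45742808 123.        ]
scene rim
[ 569.1 -348.5   60. ]
[ 568.7 -233.8   60. ]
[ 680.8 -209.2   60. ]
[ 671.3 -345.    60. ]
post top scene [ 506.70097465 -305.63990348   86.        ]
foot [664.8  49.3 123. ]
foot [652.5  90.7 123. ]
foot [704.8  88.6 123. ]
foot [700.7  47.4 123. ]
```

```bash
cat >> h.py <<'E'
from scipy.spatial.transform import Rotation as Ro
def delta(pos,yaw,frm=None,fr=None):
    s=telemetry.sense(); p=s["tool_pos"] if frm is None else np.array(frm)
    A=Ro.from_euler("xyz",s["tcp_rot"] if fr is None else fr,degrees=True); B=Ro.from_euler("xyz",[180,0,yaw],degrees=True)
    print("t",s["time"],"pos",s["tool_pos"].round(1),"rot",s["tcp_rot"].round(2),"F",s["ft_force"].round(1),"gap",s["finger_gap"].round(1))
    print("shift cm",(A.inv().apply(np.array(pos)-p)/10).round(2),"turn",(A.inv()*B).as_rotvec().round(4))
E
python3 - <<'E'
from h import *
delta([513.5,-302.8,190],2.1)
M=viewer.camera_model("top")
for uv in [(300,295),(268,362)]: print(ray(M,uv,5))
E
```

```text
Traceback (most recent call last):
  File "h.py", line 11, in delta
    print("t",s["time"],"pos",s["tool_pos"].round(1),"rot",s["tcp_rot"].round(2),"F",s["ft_force"].round(1),"gap",s["finger_gap"].round(1))
                                                                                                                  ^^^^^^^^^^^^^^^^^^^^^
AttributeError: 'float' object has no attribute 'round'
```

```bash
sed -i 's/s\["finger_gap"\].round(1)/round(s["finger_gap"],1)/' h.py
python3 - <<'E'
from h import *
delta([513.5,-302.8,190],2.1)
M=viewer.camera_model("top")
for uv in [(300,295),(268,362)]: print(ray(M,uv,5))
E
```

```text
t 0.15 pos [ 226.2 -555.3  241.5] rot [-1.7991e+02 -1.0000e-02  2.2160e+01] F [-0.3 -0.5  0.1] gap 85.0
shift cm [ 36.13 -12.54   5.17] turn [-1.500e-03  1.000e-04  3.501e-01]
[384.49386974 -29.89917603   5.        ]
[235.9725277   46.41762857   5.        ]
```

```bash
python3 -m inch '[[[2,-0.7,0],[0,0,0.02],1],[[5,-1.8,0],[0,0,0.06],1],[[9,-3.1,0.5],[0,0,0.1],1],[[13,-4.5,1],[0,0,0.14],1],[[17,-5.9,2],[0,0,0.18],1],[[21,-7.3,2.5],[0,0,0.22],1],[[25,-8.7,3],[0,0,0.26],1],[[29,-10.1,4],[0,0,0.3],1],[[32.5,-11.3,4.6],[0,0,0.33],1],[[35,-12.2,5],[0,0,0.345],1],[[36.1,-12.5,5.2],[0,0,0.35],1],[[36.1,-12.5,5.2],[0,0,0.35],1],[[36.1,-12.5,5.2],[0,0,0.35],1],[[36.1,-12.5,5.2],[0,0,0.35],1]]' 120
python3 - <<'E'
from h import *
import cv2
delta([513.5,-302.8,48],2.1)
im=viewer.snapshot("wrist"); cv2.imwrite("pics/w1.png",cv2.convertScaleAbs(im[:,:,::-1],alpha=1.5))
im=viewer.snapshot("top"); cv2.imwrite("pics/t1.png",im[:,:,::-1])
E
```

```text
time: 1.55
tool_pos: [512.7, -305.0, 190.6]
tcp_rot: [180.0, 0.0, 2.0]
ft_force: [-0.8, 1.0, -0.0]
finger_gap: 85.6
t 1.55 pos [ 512.7 -305.   190.6] rot [179.97   0.     2.04] F [-0.8  1.  -0. ] gap 85.6
shift cm [ 0.09 -0.22 14.26] turn [ 0.0005  0.     -0.0011]
```

View pics/w1.png

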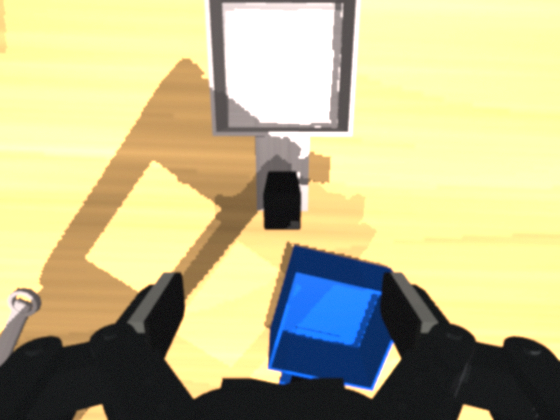

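The wrist view has the post top spanning (265–300, 172–228), with the square cup dead ahead of it and the blue box behind it. I'll check the post with a wrist ray, and check the clearance to the blue box.

Run:
```python
from h import *
import cv2
s=telemetry.sense();W=viewer.camera_model("wrist");T=np.eye(4);T[:3,:3]=Ro.from_euler("xyz",s["tcp_rot"],degrees=True).as_matrix();T[:3,3]=s["tool_pos"];T=T@W["mount"]
im=cv2.imread("pics/w1.png")
cv2.imwrite("pics/w1z.png",cv2.convertScaleAbs(cv2.resize(im[150:260,230:340],None,fx=5,fy=5),alpha=2,beta=20))
print("cup rim near corners",ray(W,(212,135),60,T).round(1),ray(W,(353,133),60,T).round(1))
print("post top x range lr",ray(W,(264,200),86,T).round(1),ray(W,(300,200),86,T).round(1), ray(W,(282,172),86,T).round(1), ray(W,(282,228),86,T).round(1), "base far",ray(W,(282,228),4,T).round(1))
M=viewer.camera_model("top")
for uv in [(425,263),(476,272)]: print("blue",ray(M,uv,60).round(1))
print("blue w",ray(W,(292,244),60,T).round(1),ray(W,(392,268),60,T).round(1))
```

```text
cup rim near corners [ 567.1 -250.2   60. ] [ 572.4 -356.6   60. ]
post top x range lr [ 524.8 -291.6   86. ] [ 525.7 -317.6   86. ] [ 545.7 -303.9   86. ] [ 503.7 -305.4   86. ] base far [ 473.3 -306.5    4. ]
blue [ 448.4 -308.    60. ]
blue [ 426.1 -418.1   60. ]
blue w [ 480.2 -314.6   60. ] [ 461.  -401.1   60. ]
```

View pics/w1z.png

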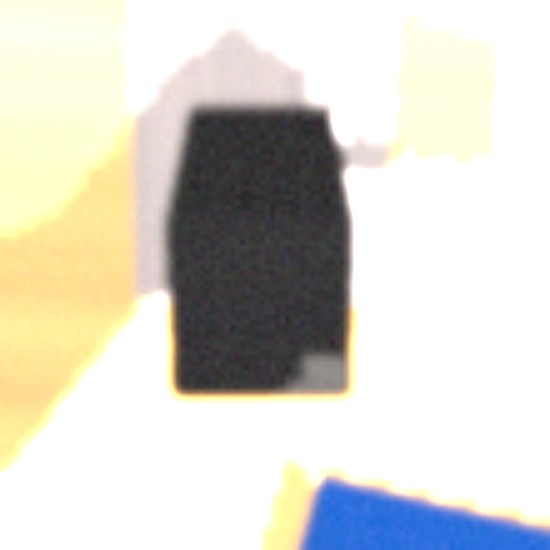

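```bash
python3 -m inch '[[[0.1,-0.1,1],[0,0,0],1],[[0.2,-0.1,3],[0,0,0],1],[[0.2,-0.1,5.5],[0,0,0],1],[[0.2,-0.1,8],[0,0,0],1],[[0.2,-0.1,10],[0,0,0],1],[[0.2,-0.1,12],[0,0,0],1],[[0.2,-0.1,13.5],[0,0,0],1],[[0.2,-0.1,14.3],[0,0,0],1],[[0.2,-0.1,14.3],[0,0,0],1],[[0.2,-0.1,14.3],[0,0,0],1]]'
python3 - <<'E'
from h import *
delta([514.5,-304,48],2.1)
E
python3 -m inch '[[[0,0,0],[0,0,0],0.7],[[0,0,0],[0,0,0],0.5],[[0,0,0],[0,0,0],0.4],[[0,0,0],[0,0,0],0.3],[[0,0,0],[0,0,0],0.2],[[0,0,0],[0,0,0],0.1],[[0,0,0],[0,0,0],0],[[0,0,0],[0,0,0],0],[[0,0,0],[0,0,0],0],[[0,0,0],[0,0,0],0]]' 100
python3 - <<'E'
from h import *
import cv2
delta([514.5,-304,48],2.1)
im=viewer.snapshot("wrist"); cv2.imwrite("pics/w2.png",cv2.convertScaleAbs(im[:,:,::-1],alpha=1.2))
E
```

```text
time: 2.65
tool_pos: [515.9, -303.0, 47.9]
tcp_rot: [180.0, -0.0, 2.1]
ft_force: [0.4, -0.2, 0.8]
finger_gap: 85.3
t 2.65 pos [ 515.9 -303.    47.9] rot [ 1.7997e+02 -4.0000e-02  2.1000e+00] F [ 0.4 -0.2  0.8] gap 85.3
shift cm [-0.14  0.1  -0.01] turn [ 0.0005 -0.0007  0.0001]
time: 3.65
tool_pos: [516.0, -303.1, 48.1]
tcp_rot: [180.0, -0.1, 2.1]
ft_force: [-0.7, -0.1, 5.5]
finger_gap: 26.7
t 3.65 pos [ 516.  -303.1   48.1] rot [ 1.7995e+02 -5.0000e-02  2.1100e+00] F [-0.7 -0.1  5.5] gap 26.7
shift cm [-0.15  0.09  0.01] turn [ 0.0009 -0.0009  0.0002]
```

View pics/w2.png

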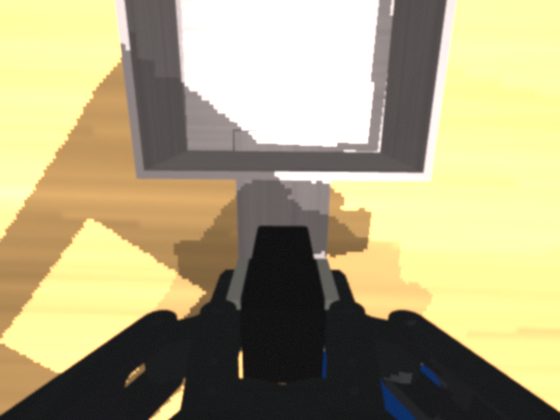

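The jaws have closed on the post with a 26.7 mm gap. The cup's near rim runs from (137,178) to (430,178). From that I'll get the cup's offset in the hand and plan the carry.

Run:
```python
from h import *
s=telemetry.sense();W=viewer.camera_model("wrist");T=np.eye(4);T[:3,:3]=Ro.from_euler("xyz",s["tcp_rot"],degrees=True).as_matrix();T[:3,3]=s["tool_pos"];T=T@W["mount"]
a,b=ray(W,(137,178),60,T),ray(W,(430,178),60,T)
print(a.round(1),b.round(1),np.linalg.norm(a-b), "TCP->near rim",((a+b)/2-s["tool_pos"]).round(1), "expect 52")
yaw=np.radians(-8.3);ex=np.array([np.cos(yaw),np.sin(yaw),0]);O=np.array([652.9,16.2,0])
for fx in (-200,-140): 
    p=O+fx*ex;print(fx,p.round(1)); delta([p[0],p[1],88],-8.3)
```

```text
[ 567.2 -249.4   60. ] [ 571.1 -354.    60. ] 104.64092494705409 TCP->near rim [53.2  1.3 12. ] expect 52
-200 [455.   45.1   0. ]
t 3.7 pos [ 516. -303.   48.] rot [ 1.7996e+02 -5.0000e-02  2.1100e+00] F [-1.  -0.5  5.6] gap 26.7
shift cm [ -4.81 -35.01  -4.03] turn [ 0.0007 -0.001   0.1816]
-140 [514.4  36.4   0. ]
t 3.7 pos [ 516. -303.   48.] rot [ 1.7996e+02 -5.0000e-02  2.1100e+00] F [-1.  -0.5  5.6] gap 26.7
shift cm [  1.09 -33.92  -4.02] turn [ 0.0007 -0.001   0.1816]
```

```bash
python3 -m inch '[[[0,0,-0.5],[0,0,0],0],[[0,0,-1.5],[0,0,0],0],[[0,0,-2.8],[0,0,0],0],[[0,0,-3.7],[0,0,0],0],[[0,0,-4],[0,0,0],0],[[0,0,-4],[0,0,0],0]]' 
python3 -m inch '[[[0,-0.7,0],[0,0,0],0],[[0,-2,0],[0,0,0],0],[[0,-4,0],[0,0,0],0],[[0,-6.5,0],[0,0,0.02],0],[[0,-9,0],[0,0,0.04],0],[[-0.5,-11.5,0],[0,0,0.06],0],[[-1,-14,0],[0,0,0.08],0],[[-1.5,-16.5,0],[0,0,0.1],0],[[-2,-19,0],[0,0,0.115],0],[[-2.5,-21.5,0],[0,0,0.13],0],[[-3,-24,0],[0,0,0.145],0],[[-3.5,-26.5,0],[0,0,0.16],0],[[-4,-29,0],[0,0,0.17],0],[[-4.5,-31.5,0],[0,0,0.18],0],[[-4.8,-33.2,0],[0,0,0.18],0],[[-4.8,-34.5,0],[0,0,0.18],0],[[-4.8,-35,0],[0,0,0.18],0],[[-4.8,-35,0],[0,0,0.18],0],[[-4.8,-35,0],[0,0,0.18],0]]'
python3 - <<'E'
from h import *
import cv2
delta([514.4,36.4,88],-8.3)
for n in ["wrist","top","scene"]:
    im=viewer.snapshot(n); cv2.imwrite(f"pics/{n}3.png",cv2.convertScaleAbs(im[:,:,::-1],alpha=1.3))
E
```

```text
time: 4.3
tool_pos: [516.0, -303.0, 88.4]
tcp_rot: [179.9, -0.1, 2.1]
ft_force: [0.3, -0.2, -2.3]
finger_gap: 26.8
time: 6.2
tool_pos: [454.7, 45.1, 87.3]
tcp_rot: [180.0, -0.0, -8.2]
ft_force: [-0.1, -0.3, -2.5]
finger_gap: 27.0
t 6.2 pos [454.7  45.1  87.3] rot [ 1.7999e+02 -1.0000e-02 -8.2000e+00] F [-0.1 -0.3 -2.5] gap 27.0
shift cm [ 6.03  0.01 -0.07] turn [ 0.0002 -0.0001  0.0018]
```

View pics/wrist3.png

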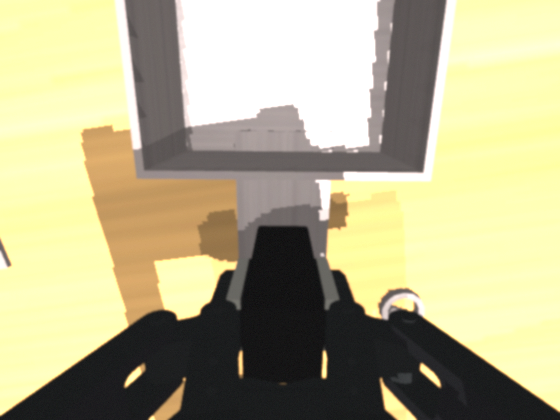

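View pics/top3.png

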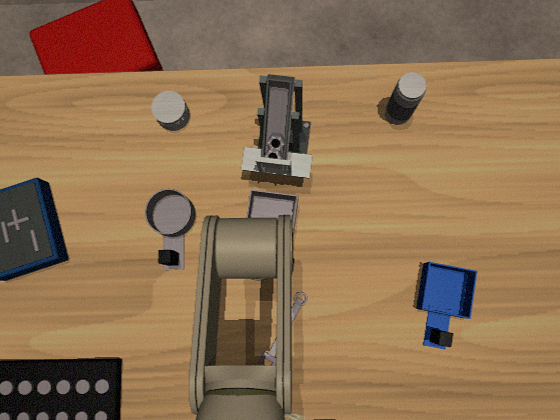

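View pics/scene3.png

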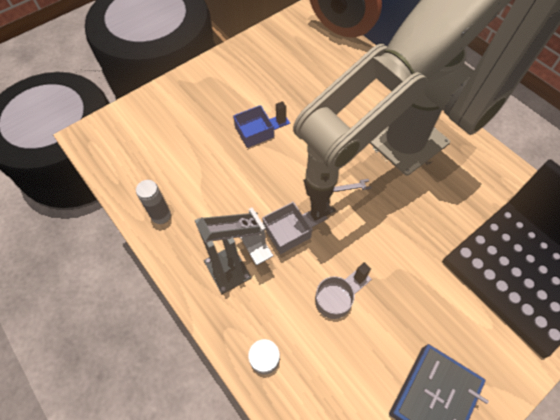

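Run:
```python
from h import *
M=viewer.camera_model("top")
yaw=np.radians(-8.3);ex=np.array([np.cos(yaw),np.sin(yaw),0]);ey=np.array([-ex[1],ex[0],0]);O=np.array([652.9,16.2,0])
c=lambda p:(225+(p[0]+.5)/4-.5,65+(p[1]+.5)/4-.5)
def f(n,uv,z): d=ray(M,uv,z)-O; print(n,(d@ex).round(1),(d@ey).round(1))
f("nutb",c((203,312)),222); f("nuta",c((193,362)),205)
f("gate L",c((120,386)),225);f("gate R",c((270,404)),225)
f("chute top L",c((172,45)),330);f("chute top R",c((277,52)),330)
im=__import__("cv2").imread("pics/top3.png")
for uv in [(250,193),(298,197)]: f("cup far rim",uv,103)
```

```text
nutb 32.2 -0.3
nuta 10.7 2.8
gate L -11.0 35.4
gate R -11.4 -39.4
chute top L 123.7 20.3
chute top R 125.6 -27.6
cup far rim -53.0 50.9
cup far rim -49.4 -55.0
```

Run:
```python
import cv2
im=cv2.imread("pics/top3.png")
cv2.imwrite("pics/t3z.png",cv2.convertScaleAbs(cv2.resize(im[140:240,225:325],None,fx=6,fy=6,interpolation=cv2.INTER_CUBIC),alpha=1.4))
```

```text
(no output)
```

View pics/t3z.png

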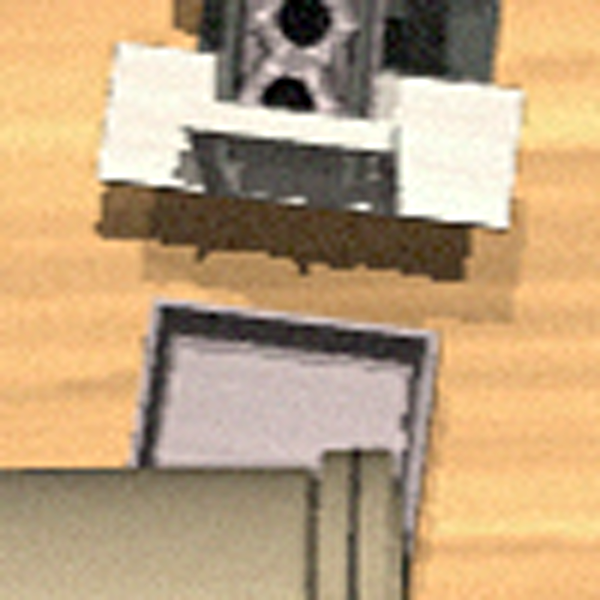

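```bash
python3 -m inch '[[[0.4,0,0],[0,0,0],0],[[1.2,-0.1,0],[0,0,0],0],[[2.2,-0.1,0],[0,0,0],0],[[3.2,-0.2,0],[0,0,0],0],[[4.2,-0.2,0],[0,0,0],0],[[5.2,-0.2,0],[0,0,0],0],[[5.9,-0.2,0],[0,0,0],0],[[6.2,-0.2,0],[0,0,0],0],[[6.2,-0.2,0],[0,0,0],0],[[6.2,-0.2,0],[0,0,0],0]]'
python3 - <<'E'
from h import *
import cv2
delta([514.4,36.4,88],-8.3)
for n in ["wrist","top","scene"]:
    im=viewer.snapshot(n); 
    if n!="wrist": im=cv2.resize(im[140:240,225:325],None,fx=6,fy=6,interpolation=cv2.INTER_CUBIC) if n=="top" else cv2.resize(im[140:300,170:350],None,fx=4,fy=4,interpolation=cv2.INTER_CUBIC)
    im=cv2.convertScaleAbs(im[:,:,::-1],alpha=1.7);cv2.imwrite(f"pics/{n}4.png",im if n!="wrist" else im)
E
```

```text
time: 7.35
tool_pos: [516.0, 38.5, 87.1]
tcp_rot: [180.0, 0.0, -8.2]
ft_force: [-0.1, 0.0, -3.6]
finger_gap: 27.0
t 7.35 pos [516.   38.5  87.1] rot [ 1.8e+02  4.0e-02 -8.2e+00] F [-0.1  0.  -3.6] gap 27.0
shift cm [-0.12  0.23 -0.09] turn [0.     0.0006 0.0017]
```

View pics/top4.png

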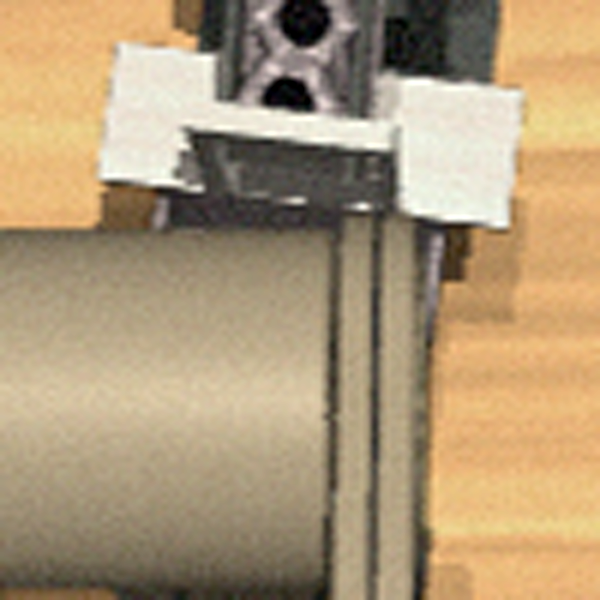

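View pics/scene4.png

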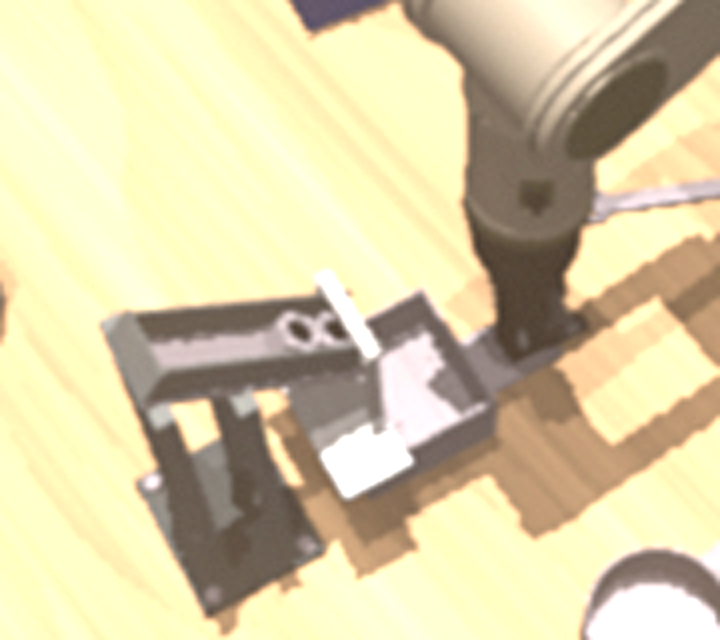

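View pics/wrist4.png

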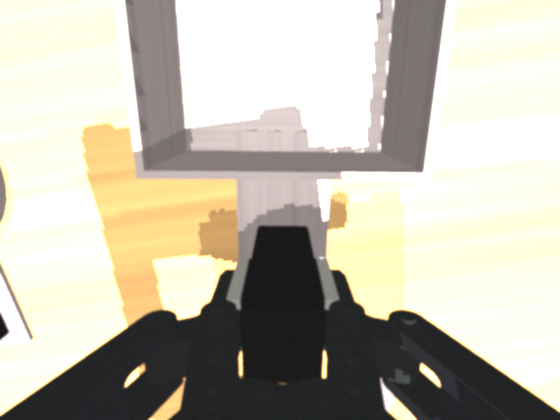

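The far rim is under the foot plate and the near half of the mouth is open below the lip. I'll raise it gently.

```bash
python3 -m inch '[[[0,0,-0.4],[0,0,0],0],[[0,0,-0.9],[0,0,0],0],[[0,0,-1.4],[0,0,0],0],[[0,0,-1.7],[0,0,0],0],[[0,0,-2],[0,0,0],0],[[0,0,-2.3],[0,0,0],0],[[0,0,-2.6],[0,0,0],0],[[0,0,-2.9],[0,0,0],0],[[0,0,-3.2],[0,0,0],0],[[0,0,-3.2],[0,0,0],0]]' 120
python3 -m inch '[[[0,0,-0.3],[0,0,0],0],[[0,0,-0.7],[0,0,0],0],[[0,0,-1.1],[0,0,0],0],[[0,0,-1.5],[0,0,0],0],[[0,0,-1.9],[0,0,0],0],[[0,0,-2.3],[0,0,0],0],[[0,0,-2.6],[0,0,0],0],[[0,0,-2.8],[0,0,0],0],[[0,0,-2.9],[0,0,0],0],[[0,0,-2.9],[0,0,0],0],[[0,0,-2.9],[0,0,0],0],[[0,0,-2.9],[0,0,0],0]]'
python3 - <<'E'
from h import *
import cv2
delta([514.4,36.4,88],-8.3)
for n in ["wrist","scene"]:
    im=viewer.snapshot(n); 
    if n!="wrist": im=cv2.resize(im[140:300,170:350],None,fx=4,fy=4,interpolation=cv2.INTER_CUBIC)
    im=cv2.convertScaleAbs(im[:,:,::-1],alpha=1.5);cv2.imwrite(f"pics/{n}5.png",im if n!="wrist" else im)
E
```

```text
time: 8.5
tool_pos: [516.4, 38.5, 119.7]
tcp_rot: [-180.0, -0.0, -8.2]
ft_force: [-0.9, 0.2, -2.8]
finger_gap: 26.4
time: 9.7
tool_pos: [516.2, 38.5, 148.1]
tcp_rot: [180.0, 0.0, -8.2]
ft_force: [1.4, -0.7, -6.3]
finger_gap: 27.0
t 9.7 pos [516.2  38.5 148.1] rot [ 1.8e+02  2.0e-02 -8.2e+00] F [ 1.4 -0.7 -6.3] gap 27.0
shift cm [-0.15  0.23  6.01] turn [0.0001 0.0003 0.0017]
```

View pics/scene5.png

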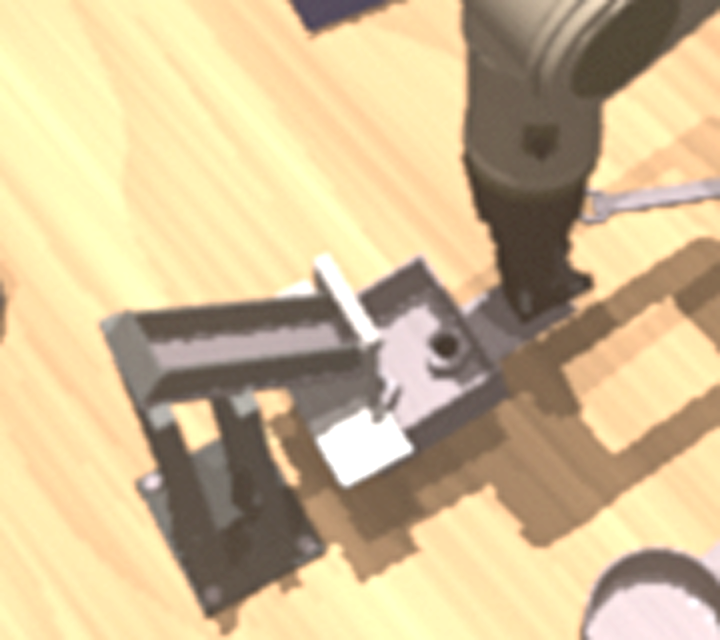

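View pics/wrist5.png

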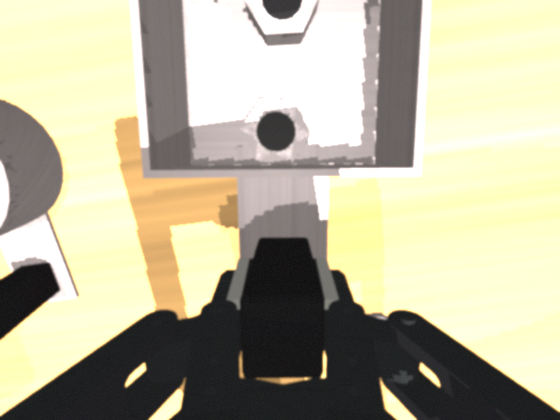

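Both nuts are out of the chute and in the cup, at (282,8) and (276,132) in the wrist view. The cup has pivoted nose-down in the pads: the post's foot moved from row 226 to 238 and the near rim's width went from 293 to 273 px. I'll lower clear of the plate and measure the tilt.

```bash
python3 -m inch '[[[0,0,0.2],[0,0,0],0],[[0,0,0.6],[0,0,0],0],[[0,0,1],[0,0,0],0],[[0,0,1.5],[0,0,0],0],[[0,0,2],[0,0,0],0],[[0,0,2.5],[0,0,0],0],[[0,0,3],[0,0,0],0],[[0,0,3.3],[0,0,0],0],[[0,0,3.5],[0,0,0],0],[[0,0,3.5],[0,0,0],0]]'
python3 - <<'E'
from h import *
import cv2
delta([514.4,36.4,88],-8.3)
W=viewer.camera_model("wrist")
for n in ["wrist","scene"]:
    im=viewer.snapshot(n); 
    if n!="wrist": im=cv2.resize(im[140:300,170:350],None,fx=4,fy=4,interpolation=cv2.INTER_CUBIC)
    im=cv2.convertScaleAbs(im[:,:,::-1],alpha=1.4);cv2.imwrite(f"pics/{n}6.png",im if n!="wrist" else im)
# near rim: width 273px -> depth
mt=W["mount"]
for (a,b,row) in [((137),(430),178),(145,418,175)]:
    d=W["fx"]*104.9/(b-a); p=mt@np.array([0,(row-W["cy"])/W["fy"]*d,d,1]); print("near rim in tool",p[:3].round(1))
for (a,b,row) in [(256.5,308.5,227),(257.5,306.5,239)]:
    d=W["fx"]*28/(b-a); p=mt@np.array([0,(row-W["cy"])/W["fy"]*d,d,1]); print("post foot",p[:3].round(1))
E
```

```text
time: 10.8
tool_pos: [516.1, 38.5, 113.0]
tcp_rot: [180.0, 0.0, -8.2]
ft_force: [0.4, 0.6, -4.9]
finger_gap: 26.0
t 10.8 pos [516.1  38.5 113. ] rot [ 1.8e+02  3.0e-02 -8.2e+00] F [ 0.4  0.6 -4.9] gap 26.0
shift cm [-0.14  0.23  2.5 ] turn [0.     0.0005 0.0017]
near rim in tool [ 53.2  -0.1 -11.6]
near rim in tool [52.4 -0.1 -2.5]
post foot [15.3 -0.  40.5]
post foot [ 4.9 -0.  48.9]
```

View pics/scene6.png

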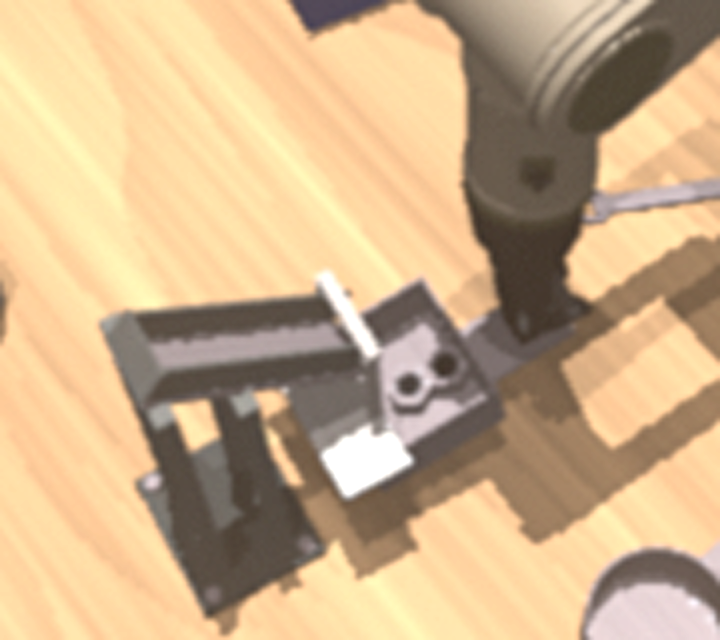

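View pics/wrist6.png

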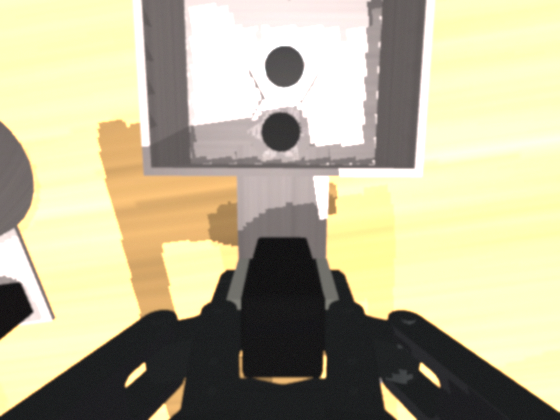

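Both nuts lie flat in the cup, at (284,67) and (281,132). The cup is about 10° nose-down, so I'll pitch the tool up about its y axis while lowering.

```bash
python3 -m inch '[[[0,0,0.3],[0,0.01,0],0],[[0,0,0.7],[0,0.03,0],0],[[0,0,1.1],[0,0.06,0],0],[[0,0,1.5],[0,0.09,0],0],[[0,0,1.8],[0,0.12,0],0],[[0,0,2],[0,0.15,0],0],[[0,0,2],[0,0.17,0],0],[[0,0,2],[0,0.17,0],0],[[0,0,2],[0,0.17,0],0]]'
python3 - <<'E'
from h import *
import cv2
delta([514.4,36.4,48],-8.3)
for n in ["wrist","scene"]:
    im=viewer.snapshot(n); 
    if n!="wrist": im=cv2.resize(im[140:300,170:350],None,fx=4,fy=4,interpolation=cv2.INTER_CUBIC)
    im=cv2.convertScaleAbs(im[:,:,::-1],alpha=1.4);cv2.imwrite(f"pics/{n}7.png",im if n!="wrist" else im)
E
```

```text
time: 11.8
tool_pos: [516.3, 38.5, 93.5]
tcp_rot: [-180.0, -9.8, -8.2]
ft_force: [-2.8, 0.6, -0.4]
finger_gap: 26.3
t 11.8 pos [516.3  38.5  93.5] rot [-180.     -9.75   -8.2 ] F [-2.8  0.6 -0.4] gap 26.3
shift cm [-0.93  0.24  4.46] turn [-0.0002 -0.1702  0.0018]
```

View pics/scene7.png

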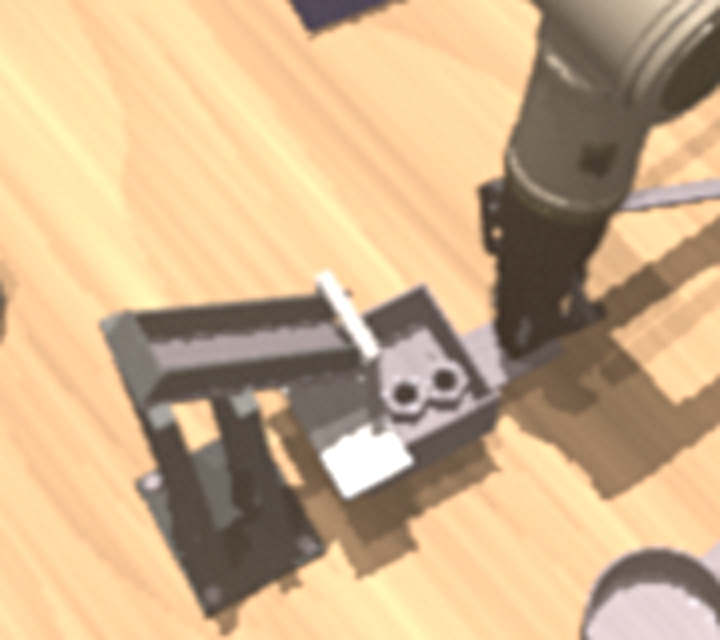

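View pics/wrist7.png

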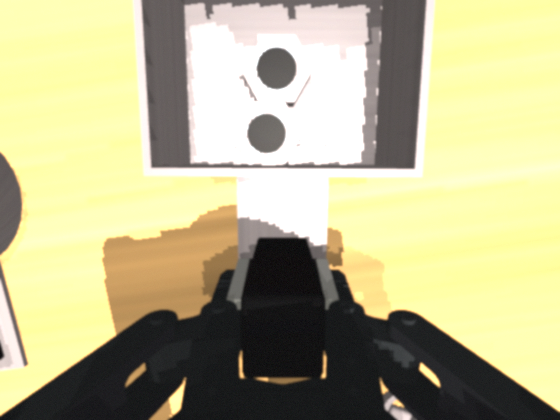

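```bash
python3 -m inch '[[[-0.05,0,0.3],[0,0,0],0],[[-0.15,0,0.9],[0,0,0],0],[[-0.25,0,1.5],[0,0,0],0],[[-0.35,0,2.1],[0,0,0],0],[[-0.45,0,2.7],[0,0,0],0],[[-0.55,0,3.2],[0,0,0],0],[[-0.6,0,3.6],[0,0,0],0],[[-0.66,0,3.9],[0,0,0],0],[[-0.69,0,4.0],[0,0,0],0],[[-0.69,0,4.05],[0,0,0],0],[[-0.69,0,4.05],[0,0,0],0]]'
python3 -m inch '[[[-0.02,0,0.1],[0,0,0],0],[[-0.03,0,0.2],[0,0,0],0],[[-0.03,0,0.2],[0,0,0],0]]'
```

```text
time: 13.0
tool_pos: [516.5, 38.5, 52.4]
tcp_rot: [-180.0, -9.8, -8.2]
ft_force: [0.1, -0.2, -4.2]
finger_gap: 26.9
time: 13.3
tool_pos: [516.3, 38.5, 50.1]
tcp_rot: [180.0, -9.7, -8.2]
ft_force: [-0.4, 0.4, -3.9]
finger_gap: 26.6
```

```bash
python3 -m inch '[[[-0.02,0,0.1],[0,0,0],0],[[-0.02,0,0.1],[0,0,0],0]]'; python3 -m inch '[[[-0.02,0,0.1],[0,0,0],0],[[-0.02,0,0.1],[0,0,0],0]]';python3 -m inch '[[[-0.02,0,0.1],[0,0,0],0],[[-0.02,0,0.1],[0,0,0],0]]'
python3 - <<'E'
from h import *
import cv2
for n in ["wrist","scene"]:
    im=viewer.snapshot(n); 
    if n!="wrist": im=cv2.resize(im[140:300,170:350],None,fx=4,fy=4,interpolation=cv2.INTER_CUBIC)
    im=cv2.convertScaleAbs(im[:,:,::-1],alpha=1.4);cv2.imwrite(f"pics/{n}8.png",im if n!="wrist" else im)
E
```

```text
time: 13.5
tool_pos: [516.3, 38.5, 49.0]
tcp_rot: [180.0, -9.7, -8.2]
ft_force: [-0.6, 0.5, -3.3]
finger_gap: 26.9
time: 13.7
tool_pos: [516.6, 38.5, 48.8]
tcp_rot: [180.0, -9.8, -8.2]
ft_force: [-3.7, 0.5, 3.4]
finger_gap: 26.6
time: 13.9
tool_pos: [516.9, 38.5, 48.6]
tcp_rot: [180.0, -9.8, -8.2]
ft_force: [-8.3, -0.6, 13.0]
finger_gap: 26.6
```

View pics/scene8.png

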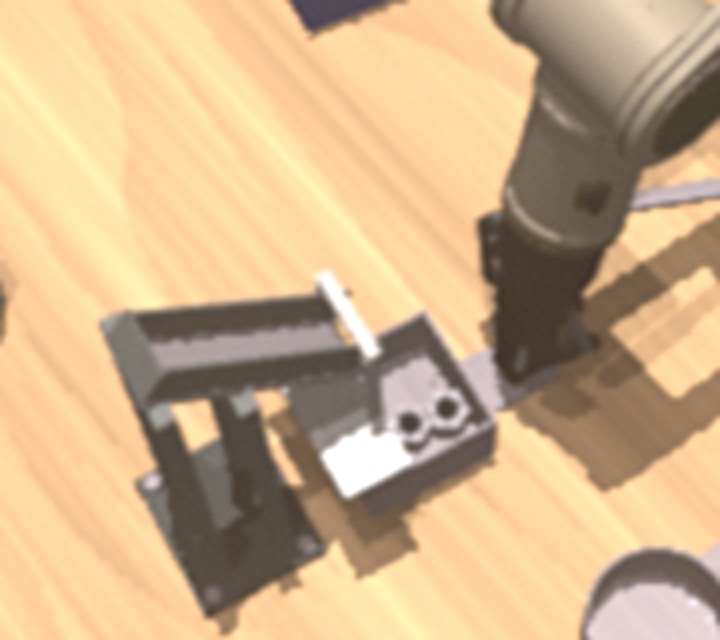

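The cup is on the bench, with contact force rising to 13 N. I'll release it and back straight out along the tool axis.

```bash
python3 -m inch '[[[0,0,-0.1],[0,0,0],0.35],[[0,0,-0.1],[0,0,0],0.4],[[0,0,-0.1],[0,0,0],0.5],[[0,0,-0.1],[0,0,0],0.7],[[0,0,-0.1],[0,0,0],0.9],[[0,0,-0.1],[0,0,0],1],[[0,0,-0.1],[0,0,0],1],[[0,0,-0.1],[0,0,0],1]]'
python3 -m inch '[[[0,0,-0.5],[0,0,0],1],[[0,0,-1.5],[0,0,0],1],[[0,0,-3],[0,0,0],1],[[0,0,-5],[0,0,0],1],[[0,0,-7.5],[0,0,0],1],[[0,0,-10],[0,0,0],1],[[0,0,-12.5],[0,0,0],1],[[0,0,-14],[0,0,0],1],[[0,0,-15],[0,0,0],1],[[0,0,-15],[0,0,0],1]]'
python3 - <<'E'
from h import *
import cv2
for n in ["wrist","scene"]:
    im=viewer.snapshot(n); 
    if n!="wrist": im=cv2.resize(im[140:300,170:350],None,fx=4,fy=4,interpolation=cv2.INTER_CUBIC)
    im=cv2.convertScaleAbs(im[:,:,::-1],alpha=1.4);cv2.imwrite(f"pics/{n}9.png",im if n!="wrist" else im)
E
```

```text
time: 14.8
tool_pos: [516.1, 38.5, 48.1]
tcp_rot: [180.0, -9.7, -8.2]
ft_force: [0.8, 0.5, -0.6]
finger_gap: 85.7
time: 15.8
tool_pos: [491.9, 42.2, 198.2]
tcp_rot: [-180.0, -9.9, -8.2]
ft_force: [-1.2, 0.0, 0.1]
finger_gap: 85.5
```

View pics/scene9.png

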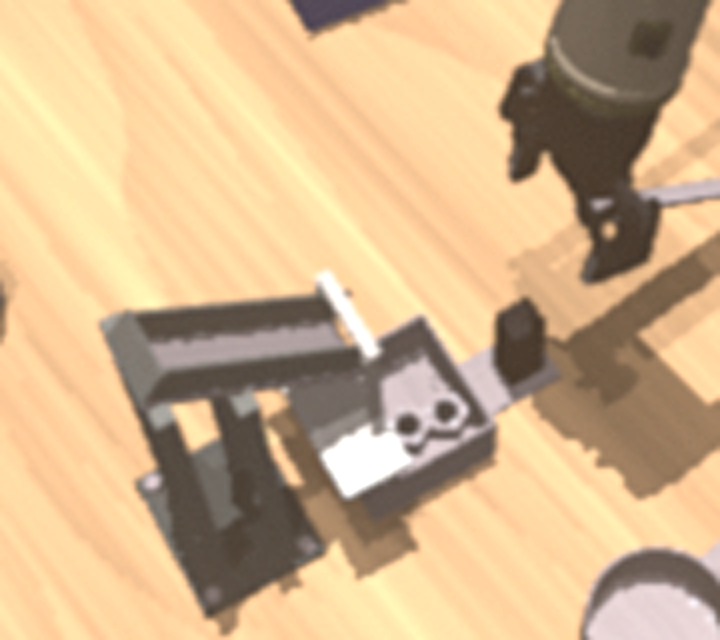

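View pics/wrist9.png

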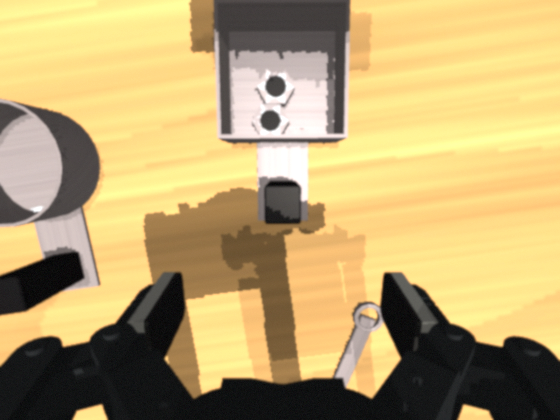

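The cup stands upright and free of the gripper. Both nuts lie flat in it, at (276,87) and (270,120) in the wrist view. Handing in.

```bash
python3 -c "
from bench import r
print(r.hand_in())"
```

```text
the job is handed in; nothing more can be done
None
```

I gripped the square steel cup by its post, slid its far rim under the gate's foot plate and raised it. The gate lifted and both nuts dropped into the cup while the TCP read 148 mm, which puts the underside about 100 mm off the bench. I then set the cup down where it was, let go and handed in at about 16 s of the 51 s.

**Last checks:** after release, the scene and wrist pictures show the cup standing flat on the bench with both nuts lying in it. The jaws were open (85.5 mm) and the gripper was about 150 mm clear, with roughly zero force. The highest force I read was about 15 N, as the cup was pressed onto the bench. I only read forces at the end of each move, so a short peak in between would not show.

**What disagreed:**
- **Cup tilt:** under the gate's load the cup pivoted about 10° nose-down in the pads, even at 120 N grip. I pitched the tool 9.8° to level it before setting it down.
- **Position readings:** top-camera, wrist-camera and arm readings differed by about 3 mm, which did not affect the catch.

I did not measure the final tilt or the nuts' rest speed; I judged both from the pictures. The hand-in gave no verdict.

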